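# Dock the sealed bearing case and crack its lid

## Task

Push the sealed bearing case along the rollers until it stands fully home against the stop, its foot under the hold-down lips of the bay and its lid still shut. Then take the lid by its bow handle, break the sticky seal and finish holding the lid steadily about a thumb's width open (some 25 mm at its front edge), so that the case can breathe but no grinding dust falls in: the program ends while the robot still holds the lid. Never fling the lid wide, lift or tip the case off the rollers, or disturb the other things on the bench.

Things in the scene. Friction and masses are not known exactly. Their poses are not given: they have to be found in the camera images.
- roller_track: Fixed track on the bench, 500 x 280 mm: 10 free rollers (25 mm thick, 47.5 mm apart, tops at 50 mm) between side channels (tops 59 mm high, 221 mm apart inside). Origin on the bench under the bay's home point; y runs along the track away from the stop, to the open end at y = 365 mm; x runs across it, away from the robot.
- bay_home (a point): Where the case's origin lies when the case is home: 50 mm above the bench, on the roller tops; axes as roller_track. Along both sides of the bay (y -105 to +65 mm) a steel lip, under side 60 mm and top 65 mm above the bench, reaches in to x = +-79 mm over the case's foot. Plastic strips (64 mm high) guide the foot all along: 6 mm of play to each side outside, 3 mm in the bay.
- bay_stop (a point): Middle of the faces of the two rubber bumpers on the end stop, 75 mm above the bench, at y = -100 mm of roller_track; the case is home when its end wall rests on them. The stop plate ends 95 mm above the bench.
- case: Loose grey sheet-metal case, about 0.9 kg, 150 (x) x 200 (y) mm, 97 mm high with its hinged lid. Origin: centre of its underside, on the rollers; y along the track away from the stop, x to its hinge side, away from the robot. Foot plate 6 mm thick, 12 mm proud at front and back (4 mm play under the lips). A pull that breaks the seal would tip the case outside the bay.
- case_push_face (a point): Centre of the case's flat +y end wall (away from the stop), 45 mm above its underside; push here towards -y. The wall and the lid's edge above it form one upright face from 0 to 93 mm above the underside. The case rolls with 1 to 2 N; pushing at its middle or at two points keeps it straight.
- case_lid (a joint): Lid angle in rad, 0 shut, growing as the front rises. Hinge line along the case's y, 80 mm behind and 84 mm above its origin; front edge 164 mm from it, so 25 mm open is 0.15 rad. The seal takes about 10 to 15 N at the handle, most at the very start, and has let go by 0.06 rad; then only 2 to 5 N are left, and the lid falls back if let go.
- lid_handle: Bow handle fixed on the lid near its front; origin: middle of its round bar, 12 mm thick, along the case's y, 78 mm clear between its posts, centre line 33 mm above the lid's flat front part. Lid shut: 126 mm above and 57 mm in front of the case's origin (137 mm in front of the hinge, 42 mm above it). Pinch it from above, fingers closing across the track.
- lid_front_edge (a point): Middle of the lower front edge of the lid, 164 mm in front of the hinge; 77 mm above the case's underside when shut.
- marker: Bystander: marker pen, 132 mm long, lying in front of the track; origin under its middle.
- drift_punch: Bystander: steel punch, 205 mm long, lying behind the track; origin under its middle.
- pencil_grinder: Bystander: slim air grinder, 206 mm long, lying to the left of the track; origin under its middle.
- abrasive_roll: Bystander: small brown roll of abrasive cloth, 20 mm thick, 42 mm long, lying in front of the track's open end; origin under its middle.

How it is judged:
By the outcome, as a careful person would: the job done as asked, in the order asked, and still so for the second after the job is handed in, while the arm keeps its last pose, push and grip.
It also fails if it takes over 53 s, if anything falls off the work surface, if the arm or the gripper's body presses on something with over 40 N, if the wrist force passes 120 N, or if a joint passes its speed limit or range.

## Robot

A 7-joint arm with a two-finger parallel gripper is mounted at the origin on a cart in front of the work surface, level with it; the furniture and walls round the work are solid. World frame = base frame: x ahead of the robot, y to its left, z up, the work surface at z = 0. Lengths are in mm, angles in degrees, forces in N, time in s.
With the tool pointing down it reaches from about 425 to 875 mm from the base axis. Payload 8.4 kg.
Tool frame: the origin (TCP) lies at the very end of the fingers, on their centre line; the grasp point (between the pads) lies 19 mm behind it; x points along the fingers, z is the direction in which the jaws open and shut, and the axes are right-handed (so a half turn about x gives the same grasp; the last joint's range is limited). The gripper opens to 87 mm and grips with 3 to 60 N. Pads are 19 mm wide; open, the fingers measure 117 mm over their backs; the gripper's body (75 mm by 190 mm) begins 51 mm behind the grasp point.
Start: joints at [62.556, 19.091, 2.286, 83.961, -0.768, 76.965, -3.352], TCP at [240.953, -603.66, 222.546] pointing down, gripper open.
Joint ranges: [-147.57, 147.57], [-21.85, 119.76], [-74.77, 79.35], [14.55, 137.4], [-85.83, 265.84], [4.83, 119.75], [-152.11, 152.11]. Speed limits (degrees/s): [127.2, 127.2, 159.86, 159.86, 180, 180, 180].

## Interface

Orientations are given as [roll, pitch, yaw] about the fixed x, y, z axes, in that order (R = Rz(yaw) Ry(pitch) Rx(roll)).
In Python, from plant import robot, snapshot, get_calibration, outline_of, landmark_of gives the robot as it stands.
- The arm moves only by the tool apply_moves, never from a script. Its argument "targets" is text: rows parted by semicolons, each of 5 numbers parted by spaces: the opening, from 0 (shut) to 1 (fully open), then the shift along the tool's x, y, z in m, then the turn about the tool's x in rad. A call has 1 to 10 rows; each row shifts and turns the commanded pose from where the row before left it, along the tool's axes as they then stand; what a row does not reach is not made up. A row lasts 1/10 s, in which the tool goes at most 50 mm and 8.59 degrees, less where a joint would pass 70% of its speed; a pose out of reach is approached as far as the arm can. A call with a gripper value outside its range is refused whole. The fingers move at their own pace and stop on an object; "grip_force" is the grip in N (left out, the last holds). Time passes only in rows, so rows that do not move let the fingers close. It gives the time, the measured TCP pose, the force and the opening at its end, in the units of the state.
- robot.sense(): the state, without advancing time (a new reading comes with each control period).
- snapshot(name): name is "scene" or "top"; returns (picture, depth): 384x512x3 uint8, red, green, blue; 384x512 float32, mm along the optical axis (not along the pixel's ray), 0 where there is no reading.
- get_calibration(name): a dict with "K" (3x3 intrinsics, pixels), "rvec" (rotation vector, rad) and "tvec" (3), from world to camera coordinates, as OpenCV has them. Camera axes: x right, y down, z forward; pixel columns grow to the right and rows downward; lengths in mm; the calibration is good to about 2 mm. A picture is of the moment at which its call begins. get_calibration takes no time and is no camera call.
- robot.job_done(): hands the job in, once; it reports no verdict.
Trained networks look in the newest picture that a camera, given by its name, has taken for a name from the list of things; names that differ only in an ending like _2 or _b are one class to them, and where a whole thing is asked for, a point or a joint stands for the part that bears it (a point fixed in the world has none). Each returns a list of dicts, best first, with "conf" (0 to 1); they miss things now and then, are a little off and sometimes report something else, mostly with a low value. They report only what shows in the picture. A call takes as long as a camera call.
- outline_of(camera, target): "pixels" (384x512 bool, what is visible of it) and "box" ([left, top, right, bottom] in pixels, round what is visible of it).
- landmark_of(camera, target): "centre" ([column, row] in pixels: a listed point, or the origin of a listed thing).
The state is a dict: "t": time; "joint_positions": joint angles; "qd": joint speeds; "joint_efforts": joint torques, N m; "position": TCP position; "eef_rot": TCP orientation; "wrist_force": force on the tool from outside, world axes, zero at the start; "wrist_torque": the same for the moment, N m; "grip_width": finger opening in mm.
Only numpy, scipy, OpenCV 4.12 (cv2) and the standard library are available. Lean on these libraries where they do the work, as an engineer would, in place of code of your own. Each camera call takes 0.05 s, during which the arm holds its last target. There are 200 camera calls.

## Working session

There is one attempt and no reset: what is moved stays moved. The work goes in short steps, Python scripts to look and compute and a tool call to move; the robot and the scene stay as the last step left them, time stands still between calls to the robot, and variables do not carry over. Pictures are saved under pics/ and viewed, about 8 in all and at most 12, crops included, and the job is handed in when it is done.

Besides the shell and the picture viewer there is one more tool, called after "Emit:" by a JSON object that holds its "name" and its "arguments", one argument or row to a line. apply_moves: Moves the arm, as the interface text tells. Its arguments: {"type":"object","properties":{"targets":{"type":"string"},"grip_force":{"type":"number"}},"required":["targets"]}

```bash
mkdir -p pics; ls
cat > h.py <<'E'
import numpy as np, cv2
from plant import robot, snapshot, get_calibration, outline_of, landmark_of
def cam(n):
    c=get_calibration(n); R=cv2.Rodrigues(np.array(c["rvec"],float))[0]
    return np.array(c["K"]),R,np.array(c["tvec"],float).ravel()
def ray(n,uv,z):
    K,R,t=cam(n); d=R.T@np.linalg.inv(K)@[uv[0],uv[1],1]; o=-R.T@t
    return o+d*(z-o[2])/d[2]
def cloud(n,D):
    K,R,t=cam(n); v,u=np.mgrid[:384,:512]
    p=np.stack([u,v,np.ones_like(u)],-1)@np.linalg.inv(K).T*D[...,None]
    return (p-t)@R
def proj(n,P):
    K,R,t=cam(n); q=(np.atleast_2d(P)@R.T+t)@K.T; return q[:,:2]/q[:,2:]
def save(n,im,s=1): cv2.imwrite(f"pics/{n}.png",cv2.resize(im[...,::-1],None,fx=s,fy=s))
E
python3 - <<'E'
from h import *
for n in("scene","top"):
    im,D=snapshot(n); save(n+"0",im,1.5)
    Z={"bay_home":50,"bay_stop":75,"case":50,"case_push_face":95,"lid_handle":176,"lid_front_edge":127,"roller_track":0,"marker":0,"drift_punch":0,"pencil_grinder":0,"abrasive_roll":0}
    K,R,t=cam(n); print(n,-R.T@t)
    for k,z in Z.items():
        for r in landmark_of(n,k)[:2]: print(k,round(r["conf"],2),np.round(r["centre"]),np.round(ray(n,r["centre"],z)))
s=robot.sense();print(s)
E
```

```text
pics
scene [-124.36416732  507.8486081  1006.40070086]
bay_home 0.64 [319. 184.] [ 560. -102.   50.]
bay_stop 0.65 [340. 171.] [ 561. -189.   75.]
bay_stop 0.34 [316. 180.] [559. -88.  75.]
case 0.97 [277. 190.] [599.  45.  50.]
case 0.69 [315. 181.] [576. -99.  50.]
case_push_face 0.63 [252. 188.] [608. 134.  95.]
lid_handle 0.42 [286. 178.] [535.  56. 176.]
lid_front_edge 0.72 [288. 193.] [514.  54. 127.]
lid_front_edge 0.26 [160. 300.] [347. 525. 127.]
roller_track 0.96 [317. 194.] [ 556. -102.    0.]
marker 0.43 [294. 235.] [440.  66.   0.]
pencil_grinder 0.64 [156. 302.] [413. 540.   0.]
abrasive_roll 0.64 [250. 246.] [464. 213.   0.]
abrasive_roll 0.58 [158. 300.] [419. 532.   0.]
top [ 317.14007334  156.62106308 1388.17502627]
bay_home 0.88 [351. 192.] [ 560. -103.   50.]
bay_stop 0.71 [385. 195.] [ 549. -197.   75.]
case 0.59 [301. 184.] [579.  45.  50.]
case 0.59 [136. 236.] [413. 520.  50.]
case_push_face 0.68 [246. 228.] [440. 200.  95.]
case_push_face 0.58 [387. 195.] [ 544. -196.   95.]
lid_handle 0.53 [303. 192.] [532.  49. 176.]
lid_front_edge 0.68 [298. 201.] [517.  5
[... 280 characters left out ...]
198.   0.]
{'t': 1.2, 'joint_positions': array([62.55549282, 19.09254789,  2.28718365, 83.9590213 , -0.76808883,
       76.96525972, -3.35065536]), 'qd': array([ 0.01018005, -0.07037565,  0.0784858 , -0.08036938, -0.03683766,
        0.0246313 , -0.02515977]), 'joint_efforts': array([-9.94397342e-04, -6.56104302e+01,  1.33246779e+00, -4.04052973e+01,
       -5.99712320e-02,  3.49242857e-02,  4.09970494e-05]), 'position': array([ 240.95323154, -603.6803913 ,  222.54708952]), 'eef_rot': array([171.16382328,  89.99837501, 102.92291655]), 'wrist_force': array([-0.54489994,  0.45732113,  0.26936617]), 'wrist_torque': array([-0.0095981 , -0.00857291, -0.00170095]), 'grip_width': 86.80333192256201}
```

View pics/top0.png

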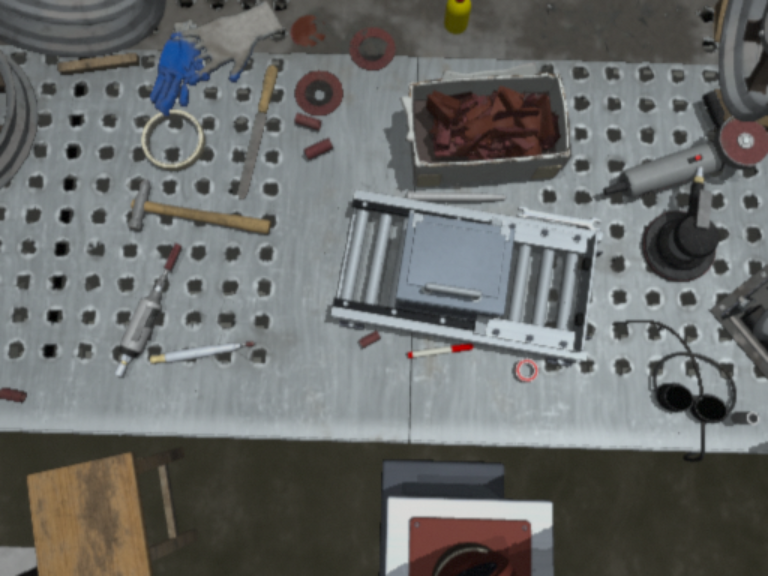

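View pics/scene0.png

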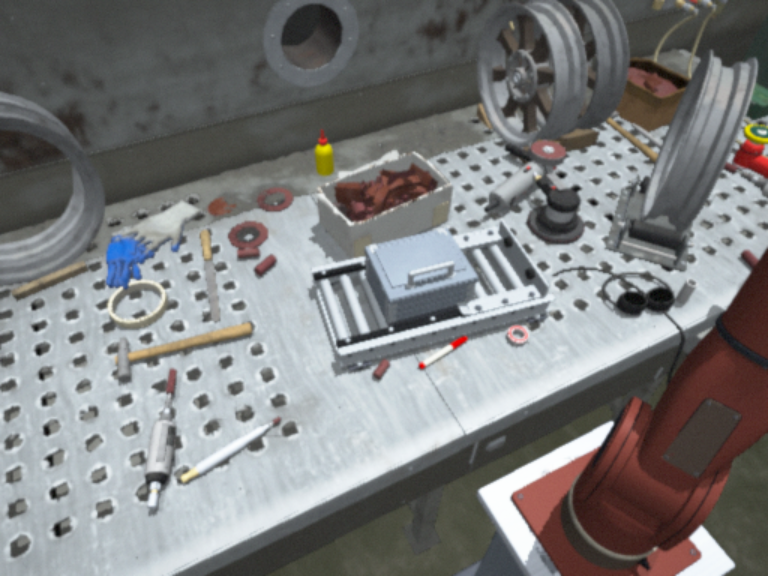

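Run:
```python
from h import *
from scipy.spatial.transform import Rotation as Ro
s=robot.sense(); print(Ro.from_euler('xyz',s['eef_rot'],degrees=True).as_matrix().round(3), s['t'])
for n in("top","scene"):
    im,D=snapshot(n); P=cloud(n,D)
    m=(P[...,0]>350)&(P[...,0]<750)&(P[...,1]>-300)&(P[...,1]<300)
    for lo,hi in((55,63),(88,100),(128,150),(160,200)):
        q=P[m&(P[...,2]>lo)&(P[...,2]<hi)]
        if len(q)<8: continue
        r=cv2.minAreaRect(q[:,:2].astype(np.float32)); print(n,lo,hi,len(q),np.round(q.mean(0)),np.round(q.min(0)),np.round(q.max(0)),np.round(r[0]),np.round(r[1]),round(r[2],1))
    o=outline_of(n,"case")
    for r in o[:2]: 
        q=P[r["pixels"]]; print(n,r["conf"],r["box"],np.percentile(q,[2,98],axis=0).round())
    o=outline_of(n,"lid_handle")
    for r in o[:2]: 
        q=P[r["pixels"]]; print(n,'handle',r["conf"],r["box"],np.percentile(q,[2,50,98],axis=0).round())
```

```text
[[-0.     0.929  0.371]
 [ 0.     0.371 -0.929]
 [-1.     0.    -0.   ]] 1.2
top 55 63 2417 [569.  27.  60.] [ 423. -250.   55.] [747. 280.  63.] [585.  14.] [500. 259.] 81.6
top 88 100 215 [ 550. -211.   94.] [ 437. -231.   88.] [ 664. -190.  100.] [ 551. -207.] [ 19. 229.] 81.7
top 128 150 3802 [586.  46. 145.] [492. -61. 128.] [681. 153. 150.] [588.  46.] [200. 169.] 82.7
top 160 200 172 [530.  53. 180.] [519.   4. 160.] [542. 103. 187.] [531.  54.] [100.  13.] 82.6
top 0.95 [264.8, 146.8, 343.6, 213.0] [[499. -50.  54.]
 [668. 146. 181.]]
top handle 0.47 [279.8, 184.4, 321.9, 198.7] [[ 353.    7.  144.]
 [ 531.   61.  180.]
 [ 549.  147. 1172.]]
top handle 0.27 [271.6, 129.8, 333.9, 135.4] [[746. -49.  12.]
 [753.  41.  20.]
 [762. 131.  27.]]
scene 55 63 1292 [523.  56.  60.] [ 419. -232.   55.] [746. 279.  63.] [583.  14.] [501. 263.] 81.8
scene 88 100 297 [540. -73.  93.] [ 436. -231.   88.] [667. 155. 100.] [578. -35.] [368. 229.] 80.7
scene 128 150 2145 [576.  54. 145.] [491. -62. 128.] [682. 156. 150.] [585.  47.] [201. 170.] 82.7
scene 160 200 144 [527.  56. 178.] [518.   6. 161.] [541. 105. 186.] [529.  55.] [100.  13.] 81.9
scene 0.71 [242.2, 150.7, 320.0, 215.4] [[497. -47.  56.]
 [667. 153. 181.]]
scene handle 0.7 [275.2, 173.6, 301.2, 189.4] [[518.   8. 151.]
 [528.  59. 180.]
 [539. 104. 185.]]
```

Run:
```python
from h import *
im,D=snapshot("scene"); P=cloud("scene",D); im,D2=snapshot("top"); Q=cloud("top",D2)
A=np.concatenate([P.reshape(-1,3)[D.ravel()>0],Q.reshape(-1,3)[D2.ravel()>0]])
th=np.radians(-8.3); X=np.array([np.cos(th),np.sin(th)]);Y=np.array([-X[1],X[0]])
B=A[:,:2]-[566,-101]; tx,ty=B@X,B@Y
print("max z; rows ty, cols tx -350..350 step 50")
for y in range(-700,400,50):
    print(y,[int(np.percentile(A[m,2],99)) if (m:=(abs(tx-x)<25)&(abs(ty-y)<25)).sum()>3 else -1 for x in range(-350,351,50)])
```

```text
max z; rows ty, cols tx -350..350 step 50
-700 [-786, -787, -789, -1, 25, 26, 3, 6, 2, -1, -1, -1, 3, 24, 25]
-650 [-787, -784, -790, 2, 3, 3, 3, 8, 4, 439, 237, 354, 276, 4, 6]
-600 [-788, -784, -792, 4, 4, 5, 7, 28, 460, 444, 420, 402, 3, 4, 7]
-550 [-787, -784, 3, 3, 3, 67, 374, 461, 455, 458, 441, 75, 6, 4, 4]
-500 [-788, -784, 5, 4, 4, 221, 444, 441, 460, 461, 27, 4, 4, 4, 4]
-450 [-786, -163, 4, 64, 63, 393, 399, 439, 452, 28, 5, 4, 5, 6, 249]
-400 [-787, -20, 10, 40, 39, 16, 389, 411, 80, 5, 10, 5, 5, 90, 212]
-350 [-789, -785, 4, 35, 35, 15, 285, 5, 8, 101, 107, 81, 6, 90, 266]
-300 [-787, 0, 4, 38, 40, 16, 11, 9, 16, 106, 116, 116, 109, 73, 68]
-250 [-787, 2, 5, 5, 5, 5, 26, 18, 6, 95, 103, 38, 67, 69, 48]
-200 [-783, 4, 5, 4, 4, 4, 38, 4, 4, 4, 6, 47, 68, 65, 6]
-150 [-786, 5, 5, 6, 28, 68, 5, 5, 5, 69, 61, 44, 63, 5, 5]
-100 [-785, 5, 4, 4, 61, 98, 98, 97, 98, 98, 62, 5, 5, 6, 6]
-50 [-786, 5, 5, 16, 61, 70, 53, 54, 55, 70, 63, 5, 121, 121, 6]
0 [-787, 4, 4, 17, 60, 72, 53, 54, 53, 72, 64, 5, 121, 128, 125]
50 [0, 5, 4, 5, 61, 145, 150, 152, 152, 146, 65, 120, 122, 140, 130]
100 [2, 4, 4, 5, 61, 145, 184, 152, 152, 147, 64, 121, 137, 150, 130]
150 [3, 4, 5, 6, 61, 145, 185, 153, 151, 145, 62, 120, 125, 118, 116]
200 [5, 4, 5, 11, 61, 146, 184, 152, 151, 145, 61, 121, 135, 143, 130]
250 [5, 5, 5, 5, 62, 145, 149, 150, 150, 145, 64, 122, 124, 136, 130]
300 [6, 4, 5, 5, 61, 68, 54, 54, 54, 69, 62, 7, 127, 128, 120]
350 [5, 5, 5, 5, 62, 68, 54, 54, 54, 68, 62, 6, 6, 7, 6]
```

Emit:
{"name": "apply_moves", "arguments": {
  "targets": "1 -0.02 0 0 -0.149;1 -0.02 0 0 -0.149;1 -0.02 0 0 -0.149;1 -0.02 0 0 -0.149;1 0 0 0 -0.149;1 0 0 0 -0.149;1 0 0 0 -0.149"
}}

```text
t: 2.3
position: [240.9, -603.7, 302.7]
eef_rot: [-72.6, 90.0, -80.7]
wrist_force: [0.3, -0.5, -0.4]
grip_width: 87.0
```

Emit:
{"name": "apply_moves", "arguments": {
  "targets": "1 0 0.049 0 0;1 0 0.049 0 0;1 0 0.049 0 0;1 0 0.049 0 0;1 0 0.049 0 0;1 0 0.042 0.026 0;1 0 0.042 0.026 0;1 0 0.042 0.026 0;1 0 0.042 0.026 0;1 0 0.042 0.026 0"
}}

```text
t: 3.3
position: [437.6, -171.1, 303.0]
eef_rot: [-33.6, 89.9, -42.1]
wrist_force: [1.0, -1.3, -0.4]
grip_width: 86.5
```

Emit:
{"name": "apply_moves", "arguments": {
  "targets": "1 0 0.042 0.026 0;1 0 0.042 0.026 0;1 0 0.042 0.026 0;1 0 0.042 0.026 0;1 0 0.049 0.006 0;1 0 0.049 0.006 0;1 0 0.049 0 0;1 0 0.049 0 0;1 0 0 0 0;1 0 0 0 0"
}}

```text
t: 4.3
position: [604.7, 171.9, 302.3]
eef_rot: [149.7, 90.0, 141.5]
wrist_force: [-0.5, -0.2, 0.3]
grip_width: 87.2
```

```bash
cat >> h.py <<'E'
from scipy.spatial.transform import Rotation as Ro
th=np.radians(-8.3); X=np.array([np.cos(th),np.sin(th)]);Y=np.array([-X[1],X[0]]); H=np.array([566,-101])
def st():
    s=robot.sense(); b=s['position'][:2]-H; M=Ro.from_euler('xyz',s['eef_rot'],degrees=True).as_matrix()
    print("t",s['t'],"track",np.round([b@X,b@Y,s['position'][2]],1),"F",np.round(s['wrist_force'],1),"T",np.round(s['wrist_torque'],2),"w",round(s['grip_width'],1),"jawdir",round(np.degrees(np.arctan2(M[1,2],M[0,2])),2),"tilt",M[:,0].round(3)); return s
E
python3 -c "
from h import *
print(st()['joint_positions'].round(1))"
```

```text
t 4.3 track [ -1.1 275.7 302.3] F [-0.5 -0.2  0.3] T [-0.09 -0.1   0.03] w 87.2 jawdir -8.29 tilt [-0.001  0.    -1.   ]
[ 14.1  20.7 -45.7  77.9  14.6  87.4 -38.6]
```

Emit:
{"name": "apply_moves", "arguments": {
  "targets": "1 0.048 0 0 0;1 0.048 0 0 0;1 0.045 0 0 0;1 0.035 0 0 0;1 0.026 0 0 0;1 0 0 0 0;1 0 -0.008 0 0;1 0 -0.008 0 0;1 0 -0.005 0 0;1 0 0 0 0"
}}

```text
t: 5.3
position: [602.8, 147.7, 101.9]
eef_rot: [-10.8, 89.9, -19.4]
wrist_force: [0.6, -0.8, -0.4]
grip_width: 87.2
```

Run:
```python
from h import *
st()
im,D=snapshot("scene"); save("s1",im[100:260,170:400],3)
```

```text
t 5.3 track [  0.5 251.4 101.9] F [ 0.6 -0.8 -0.4] T [-0.03 -0.08 -0.  ] w 87.2 jawdir -8.6 tilt [ 0.002 -0.001 -1.   ]
```

View pics/s1.png

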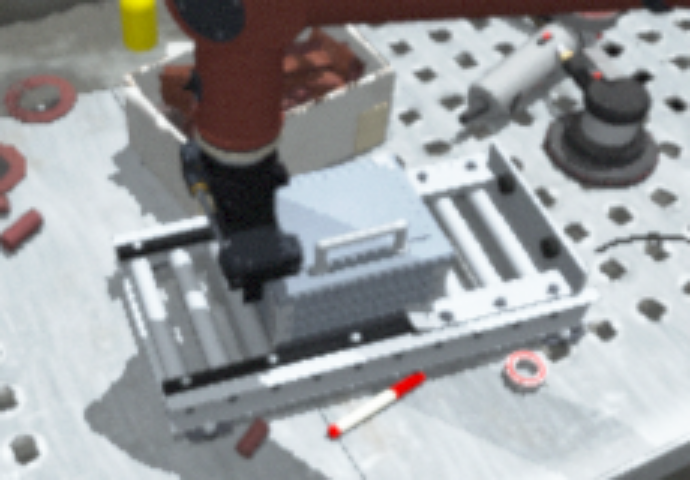

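Emit:
{"name": "apply_moves", "arguments": {
  "targets": "1 0 -0.006 0 0;1 0 -0.009 0 0;1 0 -0.012 0 0;1 0 -0.012 0 0;1 0 -0.012 0 0;1 0 -0.012 0 0;1 0 -0.012 0 0;1 0 -0.012 0 0;1 0 -0.010 0 0;1 0 -0.008 0 0"
}}

```text
t: 6.35
position: [586.3, 44.2, 100.5]
eef_rot: [-111.5, 90.0, -120.1]
wrist_force: [-0.1, 1.0, 0.2]
grip_width: 86.9
```

```bash
python3 -c "
from h import *
st()"
```

```text
t 6.35 track [ -0.9 146.6 100.5] F [-0.1  1.   0.2] T [ 0.15 -0.18  0.1 ] w 86.9 jawdir -8.52 tilt [-0. -0. -1.]
```

Pushing at about 1 N. 37 mm should be left.

Emit:
{"name": "apply_moves", "arguments": {
  "targets": "1 0 -0.006 0 0;1 0 -0.006 0 0;1 0 -0.006 0 0;1 0 -0.005 0 0;1 0 -0.004 0 0;1 0 -0.003 0 0;1 0 -0.002 0 0;1 0 -0.001 0 0;1 0 0 0 0"
}}

```text
t: 7.25
position: [581.6, 12.8, 100.6]
eef_rot: [-141.5, 90.0, -150.0]
wrist_force: [1.5, 1.4, -0.2]
grip_width: 87.1
```

```bash
python3 -c "
from h import *
st()"
```

```text
t 7.25 track [ -1.  114.8 100.6] F [ 1.5  1.4 -0.2] T [ 0.13 -0.18  0.07] w 87.1 jawdir -8.49 tilt [-0. -0. -1.]
```

Emit:
{"name": "apply_moves", "arguments": {
  "targets": "1 0 -0.002 0 0;1 0 -0.002 0 0;1 0 -0.001 0 0;1 0 -0.001 0 0;1 0 0 0 0"
}}

```text
t: 7.75
position: [582.6, 10.3, 101.6]
eef_rot: [48.8, 89.7, 40.5]
wrist_force: [7.0, 10.6, -1.4]
grip_width: 86.8
```

```bash
python3 -c "
from h import *
st()"
```

```text
t 7.75 track [  0.4 112.5 101.6] F [ 7.  10.6 -1.4] T [ 2.15 -1.56  0.64] w 86.8 jawdir -8.29 tilt [ 0.005  0.004 -1.   ]
```

Emit:
{"name": "apply_moves", "arguments": {
  "targets": "1 0 -0.002 0 0;1 0 -0.002 0 0;1 0 0 0 0"
}}

```text
t: 8.05
position: [582.9, 9.7, 102.4]
eef_rot: [57.0, 89.4, 48.8]
wrist_force: [10.2, 19.0, -0.5]
grip_width: 87.0
```

Run:
```python
from h import *
st()
for n in ("top","scene"):
    im,D=snapshot(n); P=cloud(n,D); save(n+"2",im[130:250,250:430] if n=="top" else im[100:260,230:400],4 if n=="top" else 3.5)
    b=(P[...,:2]-H); tx,ty=b@X,b@Y; z=P[...,2]
    for lo,hi,a in((135,150,1),(165,190,1),(88,100,1)):
        m=(abs(tx)<115)&(ty>-140)&(ty<170)&(z>lo)&(z<hi)
        if m.sum()>5: print(n,lo,m.sum(),"tx",np.percentile(tx[m],[1,50,99]).round(1),"ty",np.percentile(ty[m],[1,50,99]).round(1))
    for k in("lid_handle","lid_front_edge","bay_stop","case"):
        for r in landmark_of(n,k)[:1]:
            p=ray(n,r["centre"],{"lid_handle":176,"lid_front_edge":127,"bay_stop":75,"case":50}[k])[:2]-H; print(k,round(r["conf"],2),p@X,p@Y)
```

```text
t 8.05 track [  0.8 112.  102.4] F [10.2 19.  -0.5] T [ 4.02 -2.01  0.36] w 87.0 jawdir -8.18 tilt [ 0.007  0.008 -1.   ]
top 135 526 tx [-83.   36.8  82.5] ty [-97.8 -70.8  70.4]
top 165 33 tx [-83.7 -39.8  51.1] ty [ 80.5 144.  149.5]
top 88 100 tx [-77.1  51.5 114.1] ty [-116.8 -112.7   98.7]
lid_front_edge 0.69 -79.78897776052858 4.826550038992379
bay_stop 0.65 -9.627041366458105 -98.74526768627403
scene 135 1293 tx [-85.8 -23.8  77.7] ty [-95.5 -21.2 101.2]
scene 165 265 tx [-88.2 -62.5  79.3] ty [-45.   80.7 149.9]
scene 88 150 tx [-113.3  -76.6  -50.6] ty [-115.5  -28.1  102.7]
lid_handle 0.59 -43.60785972518154 -9.139948461424966
lid_front_edge 0.6 -80.47207555833629 -3.0766751751080847
bay_stop 0.8 16.885912288988585 -108.64699275003437
```

View pics/top2.png

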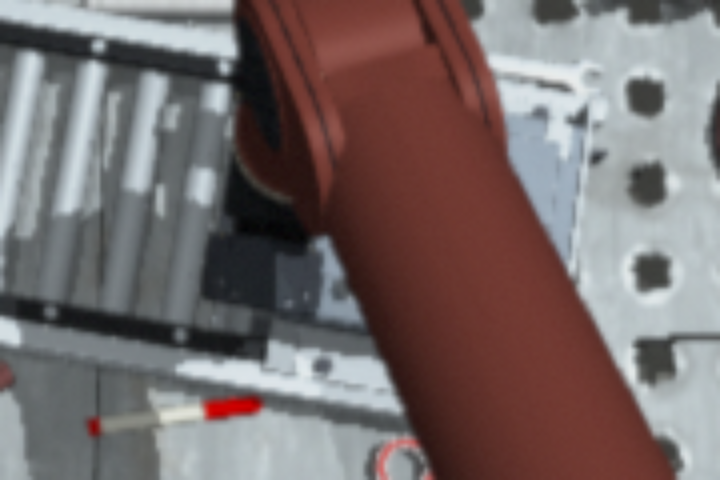

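View pics/scene2.png

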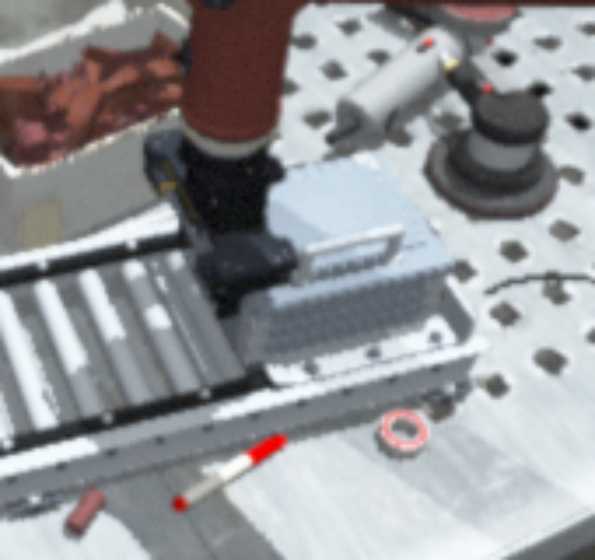

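Emit:
{"name": "apply_moves", "arguments": {
  "targets": "1 0 0.002 -0.001 0;1 0 0.002 0 0;1 0 0.003 0 0;1 0 0.01 0 0;1 0 0.012 0 0;1 -0.04 0 0 0;1 -0.048 0 0 0;1 -0.048 0 0 0;1 -0.02 0.04 0 0;1 0 0.04 0 0"
}}

```text
t: 9.55
position: [597.0, 111.5, 260.7]
eef_rot: [6.9, 89.7, -1.8]
wrist_force: [0.6, 0.7, -0.9]
grip_width: 87.5
```

Run:
```python
from h import *
st()
for n in ("top","scene"):
    im,D=snapshot(n); P=cloud(n,D); save(n+"3",im[100:260,230:400],3.5)
    b=(P[...,:2]-H); tx,ty=b@X,b@Y; z=P[...,2]
    for lo,hi in((135,155),(165,190),(88,100)):
        m=(abs(tx)<115)&(ty>-140)&(ty<140)&(z>lo)&(z<hi)
        if hi==190:
            m&=(tx<-30)&(abs(ty)<70)
        if m.sum()>5:
            r=cv2.minAreaRect(np.stack([tx[m],ty[m]],1).astype(np.float32))
            print(n,lo,m.sum(),"tx",np.percentile(tx[m],[1,50,99]).round(1),"ty",np.percentile(ty[m],[1,50,99]).round(1),np.round(r[0],1),np.round(r[1],1),round(r[2],1))
    for k in("lid_handle","lid_front_edge","bay_stop","case_push_face"):
        for r in landmark_of(n,k)[:1]:
            p=ray(n,r["centre"],{"lid_handle":176,"lid_front_edge":127,"bay_stop":75,"case_push_face":95}[k])[:2]-H; print(k,round(r["conf"],2),p@X,p@Y)
```

```text
t 9.55 track [ -0.  214.7 260.7] F [ 0.6  0.7 -0.9] T [ 0.01 -0.09 -0.02] w 87.5 jawdir -8.7 tilt [ 0.006 -0.    -1.   ]
top 135 1725 tx [-78.3  24.3  80.7] ty [-96.1 -54.6  28.7] [ -1.1 -30.5] [168.3 137.9] 2.1
top 165 8 tx [-59.9 -55.8 -52.3] ty [-47.  -44.3 -40.1] [-56.6 -43.4] [8.  6.1] 9.6
top 88 183 tx [-108.9   -1.7  111.8] ty [-116.8 -112.6 -109.1] [   0.5 -113.1] [  8.2 228. ] 89.8
bay_stop 0.75 -7.5262188258252385 -102.25834362993095
case_push_face 0.44 -163.1280747485173 146.41526766376668
scene 135 2066 tx [-85.9  -9.8  77.9] ty [-94.2  11.6 102.4] [-4.   2.8] [171.5 202.2] 0.3
scene 165 126 tx [-66.2 -62.  -54.2] ty [-45.    4.4  52.5] [-60.3   4.3] [12.4 99.2] 1.2
scene 88 184 tx [-108.1  -76.3   64.2] ty [-116.2   20.5  103.5] [-58.   16.2] [283. 130.] 57.7
lid_handle 0.43 -62.899439088659946 0.057267716062164936
lid_front_edge 0.85 -79.8779064485715 -1.2316708142157273
bay_stop 0.75 1.7121440791083826 -98.73868343237966
case_push_face 0.56 5.193632250691482 91.34310603562959
```

View pics/scene3.png

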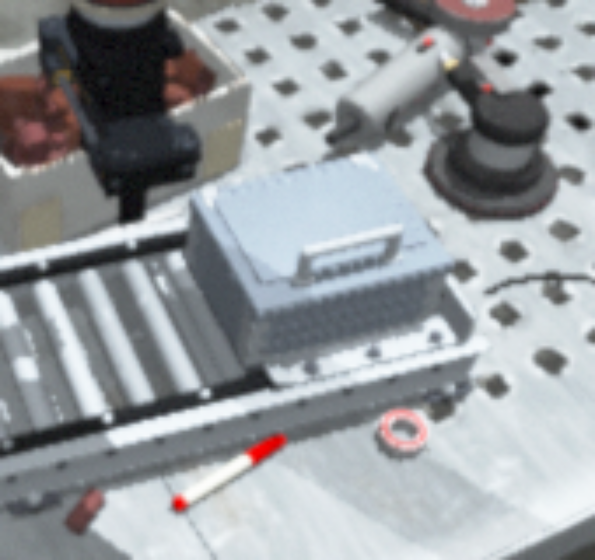

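Emit:
{"name": "apply_moves", "arguments": {
  "targets": "1 0 -0.045 0 0;1 0.03 -0.038 0 0;1 0.048 0 0 0;1 0.048 0 0 0;1 0.034 0 0 0;1 0 -0.004 0 0;1 0 -0.004 0 0;1 0 -0.002 0 0;1 0 0 0 0"
}}

```text
t: 10.95
position: [582.9, 18.4, 98.8]
eef_rot: [1.3, 89.8, -7.2]
wrist_force: [-0.2, 0.6, -0.0]
grip_width: 87.0
```

```bash
python3 -c "
from h import *
st()"
```

```text
t 10.95 track [ -0.5 120.6  98.8] F [-0.2  0.6 -0. ] T [-0.02 -0.1   0.03] w 87.0 jawdir -8.54 tilt [ 0.003 -0.    -1.   ]
```

Emit:
{"name": "apply_moves", "arguments": {
  "targets": "1 0 -0.002 0 0;1 0 -0.002 0 0;1 0 0 0 0"
}}

```text
t: 11.25
position: [581.1, 14.6, 96.9]
eef_rot: [-20.6, 90.0, -29.1]
wrist_force: [-0.3, 0.6, 0.6]
grip_width: 87.3
```

```bash
python3 -c "
from h import *
st()"
```

```text
t 11.25 track [ -1.8 116.6  96.9] F [-0.3  0.6  0.6] T [-0.03 -0.06  0.01] w 87.3 jawdir -8.5 tilt [ 0.001 -0.    -1.   ]
```

Emit:
{"name": "apply_moves", "arguments": {
  "targets": "1 0 -0.001 0 0;1 0 -0.001 0 0;1 0 0 0 0"
}}

```text
t: 11.55
position: [580.6, 12.9, 96.5]
eef_rot: [-177.3, 90.0, 174.3]
wrist_force: [0.9, -0.2, -0.4]
grip_width: 87.0
```

Emit:
{"name": "apply_moves", "arguments": {
  "targets": "1 0 -0.001 0 0;1 0 -0.001 0 0;1 0 0 0 0"
}}

```text
t: 11.85
position: [580.4, 11.5, 96.6]
eef_rot: [79.4, 90.0, 71.0]
wrist_force: [0.9, 2.1, 0.4]
grip_width: 87.3
```

Emit:
{"name": "apply_moves", "arguments": {
  "targets": "1 0 -0.001 0 0;1 0 0 0 0"
}}

```text
t: 12.05
position: [580.6, 11.1, 96.7]
eef_rot: [58.9, 89.9, 50.5]
wrist_force: [3.1, 5.0, -1.7]
grip_width: 87.0
```

```bash
python3 -c "
from h import *
st()"
```

```text
t 12.05 track [ -1.7 113.1  96.7] F [ 3.1  5.  -1.7] T [ 0.87 -0.64  0.27] w 87.0 jawdir -8.41 tilt [ 0.001  0.001 -1.   ]
```

Emit:
{"name": "apply_moves", "arguments": {
  "targets": "1 0 0.001 0 0;1 0 0.001 0 0;1 0 0.002 0 0;1 0 0.006 0 0;1 0 0.012 0 0;0.6 -0.04 0.004 0 0;0.6 -0.048 0 0 0;0.5 -0.048 0 0 0;0.5 -0.024 0 -0.02 0;0.5 0 -0.046 -0.015 0"
}}

```text
t: 13.05
position: [544.2, 3.5, 261.0]
eef_rot: [30.9, 89.6, 23.0]
wrist_force: [1.7, -0.9, -0.4]
grip_width: 54.8
```

Emit:
{"name": "apply_moves", "arguments": {
  "targets": "0.5 0 -0.047 -0.015 0;0.5 0 -0.04 -0.008 0;0.5 0.01 0 0 0;0.5 0.02 0 0 0;0.5 0.02 0 0 0;0.5 0 0 0 0"
}}

```text
t: 13.65
position: [505.8, -86.1, 204.3]
eef_rot: [170.7, 89.8, 162.3]
wrist_force: [-0.3, 0.2, -0.2]
grip_width: 43.8
```

Run:
```python
from h import *
st()
for n in ("top","scene"):
    im,D=snapshot(n); P=cloud(n,D); save(n+"4",im[130:230,270:400],5)
    b=(P[...,:2]-H); tx,ty=b@X,b@Y; z=P[...,2]
    m=(z>165)&(z<187)&(tx<-30)&(tx>-80)&(abs(ty)<70)
    if m.sum()>5: print(n,m.sum(),"tx",np.percentile(tx[m],[1,50,99]).round(1),"ty",np.percentile(ty[m],[1,50,99]).round(1))
    m=(z>135)&(z<150)&(abs(ty)<120)&(abs(tx)<100)
    if m.sum()>5: print(n,m.sum(),"tx",np.percentile(tx[m],[1,50,99]).round(1),"ty",np.percentile(ty[m],[1,50,99]).round(1))
```

```text
t 13.65 track [-61.7   6.1 204.3] F [-0.3  0.2 -0.2] T [ 0.   -0.06 -0.03] w 43.8 jawdir -8.42 tilt [-0.004  0.001 -1.   ]
top 59 tx [-63.  -58.2 -51.8] ty [12.5 37.5 53.1]
top 1653 tx [-82.8  -3.3  79.6] ty [ 11.9  62.6 102. ]
scene 83 tx [-67.1 -62.6 -54.5] ty [-43.5  23.5  53.3]
scene 1596 tx [-85.6 -22.7  77.6] ty [-92.3  29.9 102.4]
```

View pics/scene4.png

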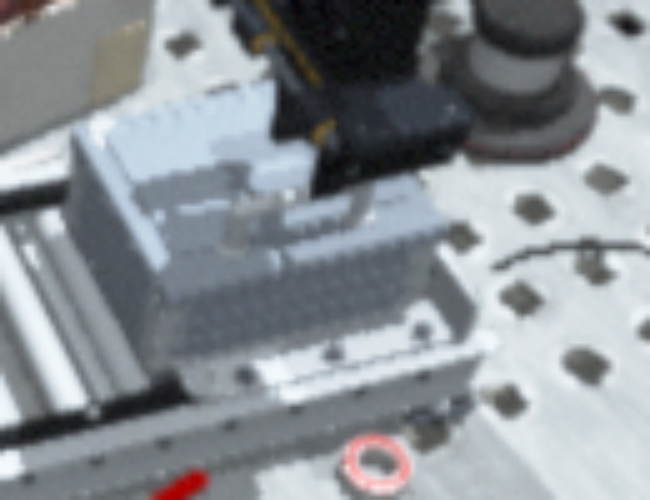

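Emit:
{"name": "apply_moves", "arguments": {
  "targets": "0.5 0.016 -0.001 0.001 0;0.5 0.016 -0.001 0.001 0;0.5 0.010 0 0 0;0.5 0.004 0 0 0;0.5 0 0 0 0"
}}

```text
t: 14.25
position: [508.8, -89.3, 160.8]
eef_rot: [105.2, 90.0, 96.7]
wrist_force: [0.4, -0.5, -0.6]
grip_width: 43.4
```

Emit:
{"name": "apply_moves", "arguments": {
  "targets": "0.35 0 0 0 0;0.25 0 0 0 0;0.18 0 0 0 0;0.14 0 0 0 0;0.1 0 0 0 0;0 0 0 0 0;0 0 0 0 0;0 0 0 0 0",
  "grip_force": 15
}}

```text
t: 15.05
position: [508.8, -89.6, 160.7]
eef_rot: [-10.6, 90.0, -19.1]
wrist_force: [-0.2, -0.5, 1.0]
grip_width: 11.4
```

```bash
python3 -c "
from h import *
st()"
```

```text
t 15.05 track [-58.3   3.  160.7] F [-0.2 -0.5  1. ] T [-0.06  0.    0.04] w 11.4 jawdir -8.48 tilt [ 0. -0. -1.]
```

Emit:
{"name": "apply_moves", "arguments": {
  "targets": "0 0 0 0 0;0 0 0 0 0;0 0 0 0 0;0 -0.001 0 0 0;0 -0.001 0 0 0;0 -0.001 0 0 0;0 0 0 0 0",
  "grip_force": 50
}}

```text
t: 15.75
position: [508.3, -89.5, 163.0]
eef_rot: [163.6, 89.9, 155.1]
wrist_force: [2.2, -0.4, -10.2]
grip_width: 10.2
```

```bash
python3 -c "
from h import *
st()"
```

```text
t 15.75 track [-58.7   3.  163. ] F [  2.2  -0.4 -10.2] T [-0.08 -0.5  -0.06] w 10.2 jawdir -8.49 tilt [-0.001  0.    -1.   ]
```

Emit:
{"name": "apply_moves", "arguments": {
  "targets": "0 -0.001 0 0 0;0 -0.001 0 0 0;0 -0.001 0 0.001 0;0 0 0 0 0"
}}

```text
t: 16.15
position: [509.5, -89.7, 166.4]
eef_rot: [174.6, 90.0, 166.1]
wrist_force: [1.7, -0.1, -12.1]
grip_width: 10.7
```

```bash
python3 -c "
from h import *
st()"
```

```text
t 16.15 track [-57.6   3.1 166.4] F [  1.7  -0.1 -12.1] T [-0.07 -0.1  -0.04] w 10.7 jawdir -8.48 tilt [-0.001  0.    -1.   ]
```

Emit:
{"name": "apply_moves", "arguments": {
  "targets": "0 -0.001 0 0 0;0 -0.001 0 0.001 0;0 -0.001 0 0 0;0 0 0 0 0"
}}

```text
t: 16.55
position: [511.2, -89.9, 170.3]
eef_rot: [-9.2, 89.9, -17.7]
wrist_force: [1.1, -0.3, -3.8]
grip_width: 10.6
```

Run:
```python
from h import *
st()
im,D=snapshot("scene"); save("s5",im[130:230,270:400],5)
P=cloud("scene",D)
b=(P[...,:2]-H); tx,ty=b@X,b@Y; z=P[...,2]
for lo,hi in((-110,-92),(-60,-20),(20,60)):
  m=(tx<-60)&(tx>-120)&(ty>lo if lo<-100 else ty>lo)&(ty<hi)&(z>45)&(z<150)
  q=np.stack([tx[m],z[m]],1); print(lo,[(int(k),round(float(q[(q[:,0]>k)&(q[:,0]<=k+4),1].max()),1)) for k in range(-98,-62,4) if ((q[:,0]>k)&(q[:,0]<=k+4)).any()])
```

```text
t 16.55 track [-55.9   3.1 170.3] F [ 1.1 -0.3 -3.8] T [ 0.01  0.13 -0.02] w 10.6 jawdir -8.48 tilt [ 0.001 -0.    -1.   ]
-110 [(-98, 71.6), (-94, 92.5), (-90, 83.7), (-86, 149.2), (-82, 128.1), (-78, 127.7), (-74, 91.8), (-70, 77.6)]
-60 [(-98, 68.1), (-94, 68.0), (-90, 149.7), (-86, 150.0), (-82, 149.8), (-78, 130.2), (-74, 99.4)]
20 [(-98, 67.5), (-94, 68.6), (-90, 146.7), (-86, 150.0), (-82, 133.6), (-78, 130.6), (-74, 106.5)]
```

View pics/s5.png

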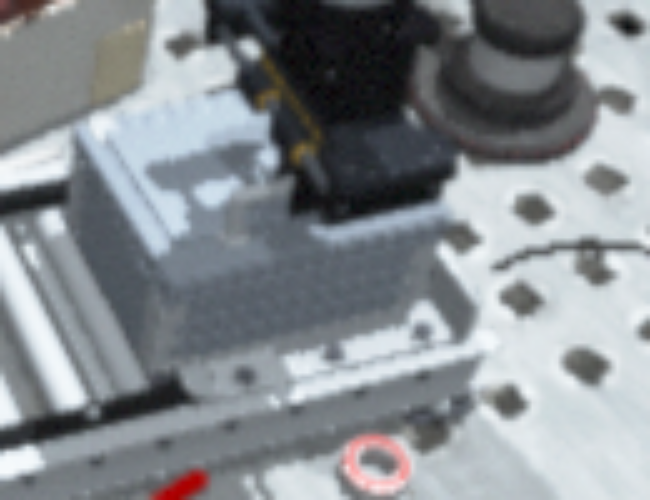

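Emit:
{"name": "apply_moves", "arguments": {
  "targets": "0 -0.0015 0 0.0008 0;0 -0.0015 0 0.0008 0;0 -0.0015 0 0.0008 0;0 -0.0015 0 0.0008 0;0 -0.0015 0 0.0007 0;0 -0.0015 0 0.0007 0;0 0 0 0 0;0 0 0 0 0"
}}

```text
t: 17.4
position: [515.2, -90.5, 178.6]
eef_rot: [98.8, 90.0, 90.3]
wrist_force: [-3.2, 0.3, -2.6]
grip_width: 10.5
```

Run:
```python
from h import *
st()
im,D=snapshot("scene"); save("s6",im[130:230,270:400],5)
P=cloud("scene",D)
b=(P[...,:2]-H); tx,ty=b@X,b@Y; z=P[...,2]
for r in landmark_of("scene","lid_front_edge"): print(r["conf"],r["centre"])
# predicted edge pixels for lid angles, case at (-2, 3.5)
for a in(0,.1,.15,.2):
    xx=-2+80-164*np.cos(a)-7*np.sin(a); zz=50+84-7*np.cos(a)+164*np.sin(a)
    print(a,proj("scene",[*(H+xx*X+3.5*Y),zz]).round(1))
# lid top plane fit, uncovered part ty 30..100
m=(ty>60)&(ty<98)&(tx>-80)&(tx<75)&(z>135)&(z<190)
c=np.linalg.lstsq(np.c_[tx[m],ty[m],np.ones(m.sum())],z[m],rcond=None)[0]; print("lid slope",m.sum(),c)
for k in range(-80,80,20):
    mm=m&(tx>k)&(tx<k+20); print(k,np.median(z[mm]).round(1) if mm.any() else None,end=' ')
```

```text
t 17.4 track [-51.7   3.1 178.6] F [-3.2  0.3 -2.6] T [ 0.13  0.99 -0.03] w 10.5 jawdir -8.48 tilt [-0.  0. -1.]
0.74 [333.3, 179.4]
0.52 [331.6, 162.9]
0 [[331.1 185.3]]
0.1 [[332.  181.8]]
0.15 [[332.3 179.8]]
0.2 [[332.6 177.8]]
lid slope 367 [-1.10106032e-01 -1.09454780e-01  1.65073252e+02]
-80 163.2 -60 162.6 -40 161.4 -20 159.3 0 155.9 20 153.6 40 150.5 60 147.1
```

View pics/s6.png

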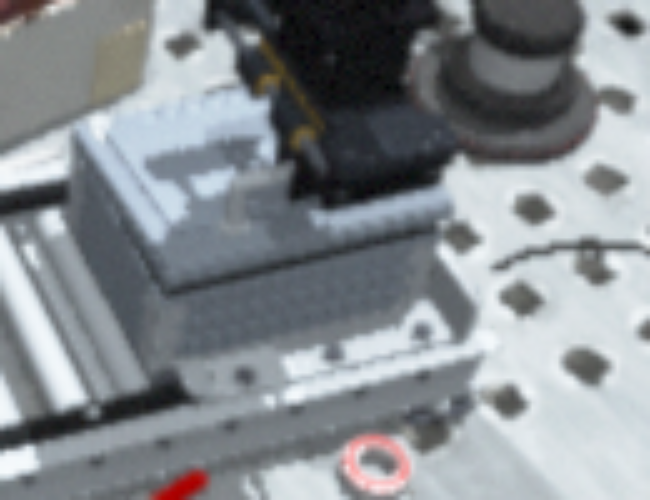

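Emit:
{"name": "apply_moves", "arguments": {
  "targets": "0 -0.001 0 0 0;0 -0.001 0 0 0;0 -0.0003 0 0 0;0 0 0 0 0;0 0 0 0 0;0 0 0 0 0;0 0 0 0 0;0 0 0 0 0"
}}

```text
t: 18.3
position: [515.3, -90.5, 180.9]
eef_rot: [17.8, 90.0, 9.3]
wrist_force: [1.9, 0.2, -4.8]
grip_width: 10.6
```

Run:
```python
from h import *
st()
im,D=snapshot("scene"); P=cloud("scene",D); save("s7",im,1.5)
b=(P[...,:2]-H); tx,ty=b@X,b@Y; z=P[...,2]
m=(z>60)&(z<125)&(tx>-80)&(tx<75)&(ty>85)&(ty<115); print("end wall ty",np.percentile(ty[m],[5,50,95]).round(1),m.sum())
m=(z>64)&(z<120)&(tx>-90)&(tx<-65)&(abs(ty)<90); print("front wall tx",np.percentile(tx[m],[5,50,95]).round(1))
for r in landmark_of("scene","lid_front_edge")[:2]: print(r["conf"],r["centre"])
for k in range(-80,80,20):
    mm=(ty>60)&(ty<98)&(tx>k)&(tx<k+20)&(z>135)&(z<190); print(k,np.median(z[mm]).round(1) if mm.any() else None,end=' ')
```

```text
t 18.3 track [-51.7   3.1 180.9] F [ 1.9  0.2 -4.8] T [ 0.01 -0.03  0.  ] w 10.6 jawdir -8.48 tilt [ 0.  0. -1.]
end wall ty [ 90.2 101.5 103. ] 328
front wall tx [-86.9 -77.7 -74.7]
0.89 [333.9, 178.6]
-80 166.0 -60 164.6 -40 164.2 -20 160.5 0 157.6 20 154.9 40 151.8 60 147.7
```

View pics/s7.png

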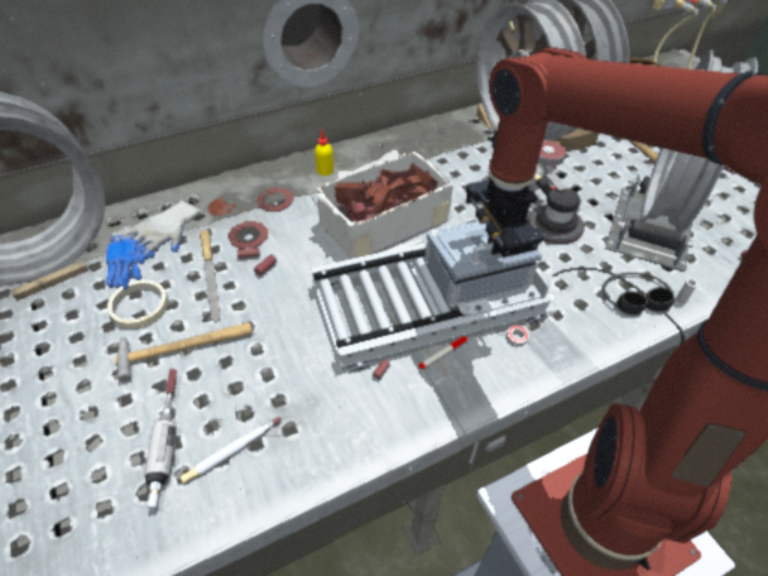

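```bash
python3 -c "
from h import *
st(); print(robot.job_done())"
```

```text
t 18.4 track [-51.7   3.1 180.9] F [ 1.3 -0.6 -5.5] T [0.05 0.04 0.03] w 10.3 jawdir -8.48 tilt [ 0.  0. -1.]
the job is handed in; nothing more can be done
None
```

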